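# Set the guide roller to the gauge with the square key

### The arm

A 6-joint arm with a two-finger parallel gripper is mounted at the origin on the work surface. World frame = base frame: x ahead of the robot, y to its left, z up, the work surface at z = 0. Lengths are in m, angles in rad, forces in N, time in s.
With the tool pointing down it reaches from about 0.3 to 0.875 m from the base axis. Payload 6.4 kg.
Tool frame: the origin (TCP) lies at the very end of the fingers, on their centre line; the grasp point (between the pads) lies 19 mm behind it; z points along the fingers, y is the line along which they close (so a half turn about z gives the same grasp; the last joint's range is limited). The gripper opens to 85 mm and grips with 20 to 120 N. Pads are 22 mm wide; open, the fingers measure 114 mm over their backs; the gripper's body (76 mm by 85 mm) begins 54 mm behind the grasp point. The pads swing forward as they close: fully open they stand 13 mm farther back than shut.
Start: joints at [-1.531, 0.181, 1.607, -0, 1.354, -0.206], TCP at [0.14, -0.558, 0.231] pointing down, gripper open.
Joint ranges: [-2.99, 2.99], [-0.89, 2.07], [0.3, 2.58], [-1.14, 4.28], [0, 2.63], [-3.12, 3.12]. Speed limits (rad/s): [2.57, 2.57, 3.01, 3.14, 3.14, 3.14].

### API

Orientations are given as a 3x3 rotation matrix whose columns are the frame's x, y, z axes.
In Python, from workcell import manip gives the robot as it stands.
- The arm moves only by the shell command python3 -m inch 'ROWS' [FORCE]. ROWS is JSON, a list of rows, each a list of 7 numbers: the turn, a rotation vector about the world's x, y, z in rad, then the shift along the world's x, y, z in m, then the opening, from -1 (shut) to 1 (fully open). In form: [[rx, ry, rz, dx, dy, dz, grip], ...]. A call has 1 to 20 rows; each row shifts and turns the commanded pose from where the row before left it; what a row does not reach is not made up. A row lasts 1/8 s, in which the tool goes at most 62.5 mm and 10.7 degrees, less where a joint would pass 70% of its speed; a pose out of reach is approached as far as the arm can. A call with a gripper value outside its range is refused whole. The fingers move at their own pace and stop on an object; FORCE is the grip in N (left out, the last holds). Time passes only in rows, so rows that do not move let the fingers close. It gives the time, the measured TCP pose, the force, the opening and the grip force at its end, in the units of the state.
- manip.read_state(): the state, without advancing time (a new reading comes with each control period).
- manip.get_image(name): name is "scene" or "top" or "wrist"; returns the picture (400x640x3 uint8, red, green, blue); there is no depth.
- manip.camera_model(name): a dict with "fx", "fy", "cx", "cy" (pixels), "pose" (4x4, takes a point from camera to world coordinates). Camera axes: x right, y down, z forward; pixel columns grow to the right and rows downward; lengths in m; the calibration is good to about 2 mm. A picture is of the moment at which its call begins: read the wrist's pose just before it. camera_model takes no time and is no camera call; for the wrist camera it gives the pose at the moment of the call.
- manip.finish_job(): hands the job in; it is judged then, once.
The state is a dict: "t": time; "joints": joint angles; "qd": joint speeds; "effort": joint torques, N m; "ee_pos": TCP position; "orientation": TCP orientation; "wrist_force": force on the tool from outside, world axes, zero at the start; "torque": the same for the moment, N m; "finger_gap": finger opening in m; "finger_force": force on a finger pad.
Only numpy, scipy, OpenCV 4.12 (cv2) and the standard library are available. Lean on these libraries where they do the work, as an engineer would, in place of code of your own. Each camera call takes 0.05 s, during which the arm holds its last target. There are 200 camera calls.

### The job

Take the red square key from the wooden rack, push it fully home into the eccentric bolt on the sloping roller guide and turn it anticlockwise (looking into the socket) by feel until the orange roller lightly nips the brass gauge bar against the rail, a drag of several newtons, never forced. Leave the key in the bolt and check the fit by pushing the gauge lengthwise about 40 mm from its knob end: it must slide along the rail and finish still lightly nipped. Leave everything else where it is.

Things in the scene. Friction and masses are not known exactly. Their poses are not given: they have to be found in the camera images.
- key: Square key, 106 mm long, standing in one of the rack's holes; origin at its foot's centre, z up the shaft. Shaft 14 mm square, lowest 5 mm tapering to 9 mm square; round collar 26 mm wide from 60 to 66 mm; red flat handle from 66 to 106 mm, 16 mm thick (x), 34 mm wide (y). The shaft's flats face x and y: it fits the socket in any quarter turn and, let go, may lean there by its play. About 0.14 kg.
- key_tip (a point): Centre of the key's foot (the key's origin), axes as the key.
- key_grip (a point): Middle of the key's red handle, on its axis 86 mm above the foot, axes as the key.
- rack: Fixed wooden block, 65 (x) by 185 (y) by 42 mm high, origin at the centre of its underside. Three square holes 17 mm wide, 36 mm deep at y = -60, 0, +60 mm hold the tools; their feet stand 6 mm above the table, handles wide along the rack.
- driver_round: Bystander in the rack: 106 mm long, same handle but yellow, thin round shaft; origin at its foot. Leave it.
- driver_thin: Bystander in the rack: 106 mm long, same handle but blue, thin round shaft; origin at its foot. Leave it.
- deck: Fixed sloping green plate of the roller guide: x up the slope (-60 to +70 mm) away from the robot, y along it (280 mm), upper face z = 0. Its normal z leans 30 degrees from vertical towards the robot. Origin 75 mm above the table. An aluminium rail 18 mm high runs along y, from x = -50 to -35 mm; the gauge lies against its face at x = -35.
- bolt: Eccentric bolt with the roller it carries, standing on the deck at deck x = 15, y = 0 mm; origin on its axis at the deck's face, z out along the axis. Its x points to the roller's centre; at the start x is 0.9 to 1.25 rad anticlockwise of the deck's x. It turns 0 to 3 rad, positive anticlockwise about z, and friction of 0.15 to 0.2 N m holds it where it is left.
- nip (a point): Point on the deck (axes as the deck, x = -15 mm, z = 11 mm) where the roller meets the gauge. Orange roller: 48 mm in diameter, 4 to 19 mm above the deck, free-running. Its throw (centre off the bolt's axis) is 8.5 to 11.5 mm, unknown: it touches after 0.85 to 1.5 rad of turning (key play: 0.15 rad more). Contact is felt as a rise of the turning moment over the steady friction.
- socket (a point): Centre of the mouth of the square socket in the bolt's head (30 mm square, 28 mm high), on the bolt's axis 48 mm above the deck; axes as the bolt. Socket 16 mm wide, 24 mm deep, flats facing the bolt's x and y; z points out. A key fully home has its foot 24 mm below this point. After contact, each 10 N of nip adds about 0.06 to 0.1 N m and takes only about 0.04 rad more turning.
- gauge: Loose brass bar, 20 (x) by 180 (y) by 22 mm high, about 0.35 kg, lying on the deck against the rail; origin at the centre of its underside, axes as the deck's. Pushed from its knob end it moves along the deck's -y; when nipped it drags with about 0.6 of the nip force or more.
- gauge_knob (a point): Middle of the gauge's black round knob, 20 mm in diameter, standing on the bar's top at gauge y = +75 mm from z = 22 to 56 mm; this point is at z = 39 mm, axes as the gauge.
- glue: White glue bottle, 150 mm high; bystander, leave it. Origin at the centre of its underside.
- paint_can: Paint can, 100 mm high; bystander, leave it. Origin at the centre of its underside.
- screw_jar: Amber jar, 85 mm high; bystander, leave it. Origin at the centre of its underside.
- hammer: Hammer, 260 mm, lying; bystander, leave it. Origin at the centre of its underside.
- spanner: Steel spanner, 180 mm, lying; bystander, leave it. Origin at the centre of its underside.
- carton: Blue carton, 150 mm long, 50 mm high; bystander, leave it. Origin at the centre of its underside.
There are look-alikes about, which are no part of the job. Of the things that look like the gauge, the smallest one is meant.

How it is judged:
On the way, in this order (a step that is already met when the one before it is completed fails the run):
1. the key is fully home in the bolt's socket, the roller still clear of the gauge (z of key_tip in the frame of socket between -0.03 and -0.018 m and distance between key_tip and socket below 0.029 m and angle between the z axis of key and the z axis of socket, either way round below 0.28 rad and contact force between bolt and gauge below 0.5 N), for 0.2 s.
2. with the key in the bolt, the roller nips the gauge with 1 to 20 N (z of key_tip in the frame of socket between -0.03 and -0.018 m and distance between key_tip and socket below 0.029 m and angle between the z axis of key and the z axis of socket, either way round below 0.28 rad and x of gauge in the frame of deck between -0.028 and -0.022 m and z of gauge in the frame of deck below 0.004 m and angle between the y axis of gauge and the y axis of deck, either way round below 0.06 rad and contact force between bolt and gauge between 1 and 20 N), for 0.2 s.
3. the gauge has been pushed at least 25 mm along the rail (z of key_tip in the frame of socket between -0.03 and -0.018 m and distance between key_tip and socket below 0.029 m and angle between the z axis of key and the z axis of socket, either way round below 0.28 rad and x of gauge in the frame of deck between -0.028 and -0.022 m and z of gauge in the frame of deck below 0.004 m and angle between the y axis of gauge and the y axis of deck, either way round below 0.06 rad and distance of gauge from where it was at the start of the episode above 0.025 m), for 0.1 s.
At the end, for the whole second after the job is handed in: Key home in the bolt (foot at least 18 mm deep, leaning under 0.28 rad); roller nips the gauge with 1 to 20 N; gauge flat on the deck and against the rail (within 3 mm), pushed 25 to 60 mm from its start away from its knob end; gauge and key at rest (all of step 3 and contact force between bolt and gauge between 1 and 20 N and distance of gauge from where it was at the start of the episode below 0.06 m and y of gauge in the frame of deck below 0.012 m and linear speed of each of gauge, key below 0.01 m/s); the robot touches nothing.
It fails at once if the roller is forced onto the gauge with more than 40 N (contact force between bolt and gauge above 40 N).
It fails at once if another tool or bystander is moved by more than 30 mm (distance of any of driver_round, driver_thin, glue, paint_can, screw_jar, hammer, spanner, carton from where it was at the start of the episode above 0.03 m).
It also fails if it takes over 67 s, if anything falls off the work surface, if the arm or the gripper's body presses on something with over 40 N, if the wrist force passes 120 N, or if a joint passes its speed limit or range.

## Working session

There is one attempt and no reset: what is moved stays moved. The work goes in short steps, Python scripts to look and compute and a shell command to move; the robot and the scene stay as the last step left them, time stands still between calls to the robot, and variables do not carry over. Pictures are saved under pics/ and viewed, at most 10 in all, crops included, and the job is handed in when it is done.

```bash
ls; mkdir -p pics
python3 - <<'E'
from workcell import manip
import cv2,numpy as np
for n in ("scene","top"):
    im=manip.get_image(n); cv2.imwrite(f"pics/{n}.png",im[:,:,::-1])
    c=manip.camera_model(n); print(n,c['fx'],c['fy'],c['cx'],c['cy']); print(np.round(c['pose'],4).tolist())
s=manip.read_state(); print(s)
E
```

```text
pics
scene 414.9220841167852 414.9220841167852 323.0143801825604 200.9252927677188
[[-0.073, 0.5381, -0.8397, 1.4665], [0.9972, 0.0274, -0.0691, 0.0347], [-0.0142, -0.8425, -0.5386, 0.7307], [0.0, 0.0, 0.0, 1.0]]
top 408.7090654128197 408.7090654128197 318.3163196984898 203.27117966456566
[[0.0027, -0.9958, 0.0913, 0.3422], [-1.0, -0.0022, 0.0052, -0.0428], [-0.005, -0.0913, -0.9958, 1.5028], [0.0, 0.0, 0.0, 1.0]]
{'t': 0.1, 'joints': array([-1.53127681e+00,  1.81504077e-01,  1.60789572e+00,  1.01738553e-05,
        1.35377909e+00, -2.06301253e-01]), 'qd': array([ 1.78842791e-03, -5.70527215e-04, -1.87658515e-03, -3.61673188e-04,
        2.06505901e-05,  3.21404172e-04]), 'effort': array([ 2.29159186e-04, -4.45878732e+01, -3.52234411e+01, -2.42030701e-04,
        4.23484962e-03,  2.43403326e-05]), 'ee_pos': array([ 0.13992749, -0.55721336,  0.23045918]), 'orientation': array([[ 9.69938460e-01,  2.43350325e-01, -5.27437103e-05],
       [ 2.43350100e-01, -9.69937222e-01,  1.58539541e-03],
       [ 3.34648401e-04, -1.55057117e-03, -9.99998742e-01]]), 'wrist_force': array([-0.32866446, -0.23533776,  0.50426897]), 'torque': array([-0.00115983, -0.05596473, -0.00127086]), 'finger_force': 0.0, 'finger_gap': 0.08569212861330028}
```

View pics/scene.png

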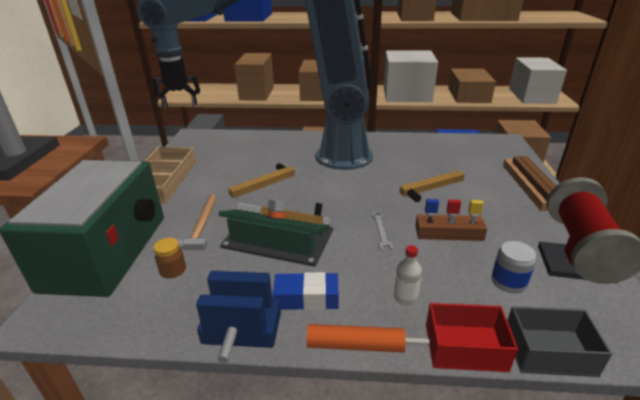

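View pics/top.png

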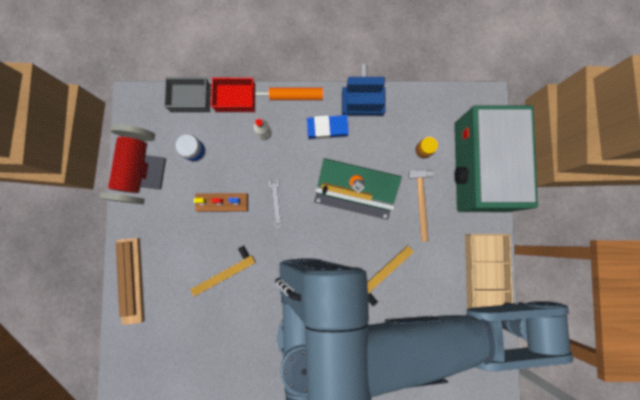

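The scene view shows the rack at about (452,225), its red handle at (454,206), and the green guide at (275,235) with the bolt and the gauge's knob at (318,212). The top view shows the rack at (221,202) with red in the middle, and the guide at (357,188) with the orange roller at (357,183) and the knob at (324,188). The arm is clear of both.

```bash
cat > h.py <<'E'
from workcell import manip
import cv2,numpy as np,json
def cam(n):
    c=manip.camera_model(n); return c
def ray(c,uv):
    P=np.array(c['pose']); d=P[:3,:3]@np.array([(uv[0]-c['cx'])/c['fx'],(uv[1]-c['cy'])/c['fy'],1]); return P[:3,3],d/np.linalg.norm(d)
def plane(c,uv,p0,n):
    o,d=ray(c,uv); n=np.array(n,float); return o+d*((np.array(p0)-o)@n)/(d@n)
def onz(c,uv,z): return plane(c,uv,[0,0,z],[0,0,1])
def tri(obs):
    A=np.zeros((3,3));b=np.zeros(3);R=[ray(c,uv) for c,uv in obs]
    for o,d in R:
        M=np.eye(3)-np.outer(d,d);A+=M;b+=M@o
    p=np.linalg.solve(A,b); return p,[round(float(np.linalg.norm((np.eye(3)-np.outer(d,d))@(p-o)))*1000,1) for o,d in R]
def proj(c,p):
    P=np.array(c['pose']); q=P[:3,:3].T@(np.array(p)-P[:3,3]); return np.array([c['fx']*q[0]/q[2]+c['cx'],c['fy']*q[1]/q[2]+c['cy']])
HUE=dict(red=((0,7),(172,180)),orange=((8,16),),yellow=((20,32),),green=((45,90),),blue=((105,125),))
def mask(im,col,s=130,v=60):
    h=cv2.cvtColor(im,cv2.COLOR_RGB2HSV); m=np.zeros(h.shape[:2],np.uint8)
    for a,b in HUE[col]: m|=cv2.inRange(h,(a,s,v),(b,255,255))
    return m
def blobs(m,amin=20):
    n,l,st,ce=cv2.connectedComponentsWithStats(m)
    return [(st[i].tolist(),np.round(ce[i],1).tolist()) for i in range(1,n) if st[i][4]>=amin]
E
python3 - <<'E'
from h import *
for n in ("scene","top"):
    im=cv2.imread(f"pics/{n}.png")[:,:,::-1].copy()
    for c in HUE: print(n,c,[b for b in blobs(mask(im,c))][:12])
c=cam("wrist");s=manip.read_state();P=np.array(c['pose']);R=s['orientation']
print(c['fx'],c['cx'],c['cy']);print(np.round(R.T@P[:3,:3],3),R.T@(P[:3,3]-s['ee_pos']))
E
```

```text
scene red [([46, 0, 13, 34, 91], [52.0, 16.3]), ([570, 191, 51, 43, 1162], [593.2, 211.9]), ([448, 200, 13, 13, 153], [453.7, 205.9]), ([106, 225, 13, 21, 170], [111.9, 234.8]), ([406, 246, 12, 11, 106], [411.3, 250.9]), ([429, 303, 90, 69, 4820], [470.0, 337.7])]
scene orange [([39, 0, 17, 45, 110], [47.0, 20.8]), ([49, 1, 11, 33, 33], [54.0, 17.0]), ([51, 0, 19, 43, 249], [60.3, 20.6]), ([518, 0, 25, 11, 64], [527.5, 7.1]), ([562, 0, 78, 232, 7529], [614.5, 124.5]), ([434, 7, 17, 4, 25], [440.0, 9.4]), ([581, 11, 24, 9, 51], [595.1, 14.6]), ([99, 14, 30, 5, 90], [113.5, 15.9]), ([103, 28, 30, 12, 174], [117.6, 31.9]), ([178, 29, 131, 12, 424], [252.8, 32.2]), ([382, 28, 185, 12, 1123], [472.0, 32.8]), ([576, 28, 27, 8, 108], [589.3, 31.2])]
scene yellow [([61, 0, 21, 51, 296], [71.0, 24.9]), ([469, 200, 14, 14, 166], [475.6, 206.6]), ([154, 238, 25, 18, 350], [165.9, 246.5])]
scene green []
scene blue [([224, 0, 48, 20, 839], [248.4, 9.8]), ([192, 13, 25, 7, 77], [205.0, 16.5]), ([437, 129, 42, 4, 138], [456.3, 130.8]), ([426, 199, 13, 13, 137], [431.7, 205.4]), ([497, 265, 35, 23,
[... 561 characters left out ...]
124, 140, 7319], [609.9, 305.4]), ([118, 242, 16, 74, 737], [125.2, 278.7]), ([0, 326, 73, 74, 2353], [24.2, 374.8])]
top yellow [([420, 137, 18, 18, 242], [428.4, 145.2]), ([322, 184, 50, 16, 246], [346.4, 191.0]), ([194, 197, 12, 7, 66], [199.3, 199.9]), ([367, 247, 46, 45, 403], [388.6, 267.9]), ([192, 257, 62, 37, 429], [222.9, 275.1])]
top green []
top blue [([330, 77, 55, 59, 1816], [358.9, 101.8]), ([307, 118, 8, 20, 136], [310.5, 127.4]), ([191, 146, 13, 14, 53], [199.0, 154.3]), ([229, 198, 10, 4, 35], [233.5, 199.6])]
300.88472416986673 320.05477775505193 202.6038710025791
[[-0.001 -0.964 -0.266]
 [ 1.    -0.001 -0.   ]
 [ 0.    -0.266  0.964]] [ 0.06863198 -0.00093404 -0.14329171]
```

Run:
```python
from h import *
S,T=cam("scene"),cam("top")
for n,a,b in (("red",(453.7,205.9),(216.4,200.1)),("yel",(475.6,206.6),(199.3,199.9)),("blu",(431.7,205.4),(233.5,199.6)),("knobtop",(319,206),(324,187))):
    print(n,tri([(S,a),(T,b)]))
s=manip.read_state();print(s['ee_pos'])
```

```text
red (array([0.48152513, 0.31734795, 0.09450258]), [0.5, 0.5])
yel (array([0.48205786, 0.37664992, 0.09456746]), [0.6, 0.6])
blu (array([0.48328373, 0.25738955, 0.09533909]), [1.0, 1.0])
knobtop (array([ 0.52595643, -0.05443893,  0.11065521]), [0.5, 0.5])
[ 0.13992749 -0.55721336  0.23045918]
```

```bash
python3 -m inch '[[0,0,-0.12,0.02,0.03,0.03,1],[0,0,-0.12,0.028,0.042,0.03,1],[0,0,-0.12,0.028,0.042,0.01,1],[0,0,-0.12,0.028,0.042,0.01,1],[-0.03,-0.13,0,0.03,0.046,0,1],[-0.03,-0.13,0,0.03,0.046,0,1],[-0.03,-0.13,0,0.03,0.046,0,1],[-0.03,-0.13,0,0.03,0.046,0,1],[0,0,0,0.03,0.046,0,1],[0,0,0,0.02,0.026,0,1],[0,0,0,0,0,0,1],[0,0,0,0,0,0,1]]'
python3 - <<'E'
from h import *
c=cam("wrist");im=manip.get_image("wrist");cv2.imwrite("pics/w1.png",im[:,:,::-1])
json.dump({k:(v.tolist() if hasattr(v,'tolist') else v) for k,v in c.items()},open("pics/w1.json","w"))
for k in HUE: print(k,blobs(mask(im,k),60))
print(manip.read_state()['joints'])
E
```

```text
t: 1.6
ee_pos: [0.4137, -0.1458, 0.311]
orientation: [[0.838, -0.23, 0.495], [-0.2, -0.973, -0.114], [0.508, -0.004, -0.861]]
wrist_force: [-0.5, -0.2, 0.4]
finger_gap: 0.0854
finger_force: 0.0
red [([526, 0, 25, 18, 265], [537.0, 6.2]), ([0, 11, 77, 95, 5089], [31.6, 54.3])]
orange [([88, 10, 126, 50, 3658], [150.9, 35.0]), ([427, 56, 43, 39, 536], [442.8, 77.1]), ([295, 148, 33, 37, 389], [305.8, 160.8]), ([0, 265, 54, 60, 1937], [26.0, 294.6])]
yellow [([437, 37, 42, 38, 1236], [457.2, 55.7]), ([239, 193, 122, 14, 1542], [301.8, 199.8])]
green []
blue [([224, 0, 118, 105, 6393], [277.1, 40.6]), ([177, 63, 34, 54, 912], [191.4, 89.8]), ([0, 285, 11, 13, 129], [4.8, 290.6])]
[-0.84282044 -0.64547735  2.20128072  0.3259808   1.15718732  0.89637679]
```

View pics/w1.png

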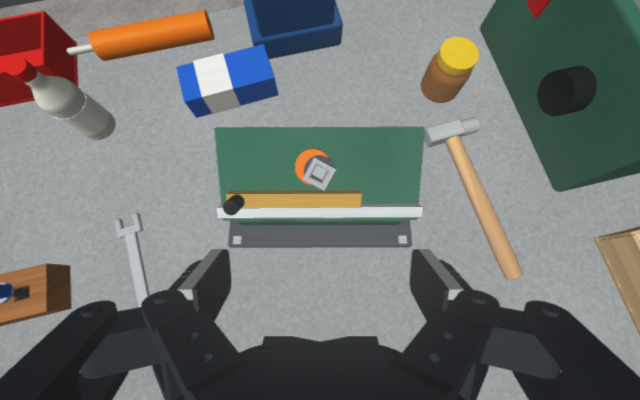

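The first wrist view shows the guide square-on. The deck's corners are at about (216,127), (423,127), (424,205) and (218,207), the bolt head at (320,173), the roller at (312,166) and the knob at (234,204). The gauge runs from 227 to 361 at v≈200. I'll take a second, nearer view from a shifted place.

```bash
python3 -m inch '[[0,0,0,0.02,0.016,-0.026,1],[0,0,0,0.02,0.016,-0.026,1],[0,0,0,0.02,0.016,-0.026,1],[0,0,0,0,0,0,1],[0,0,0,0,0,0,1]]'
python3 - <<'E'
from h import *
c=cam("wrist");im=manip.get_image("wrist");cv2.imwrite("pics/w2.png",im[:,:,::-1])
json.dump({k:(v.tolist() if hasattr(v,'tolist') else v) for k,v in c.items()},open("pics/w2.json","w"))
cv2.imwrite("pics/w2c.png",cv2.resize(im[90:290,180:480,::-1],None,fx=2.6,fy=2.6,interpolation=cv2.INTER_CUBIC))
im1=cv2.imread("pics/w1.png");cv2.imwrite("pics/w1c.png",cv2.resize(im1[110:260,200:440],None,fx=3.3,fy=3.3,interpolation=cv2.INTER_CUBIC))
E
```

```text
t: 2.28
ee_pos: [0.4737, -0.0991, 0.2337]
orientation: [[0.837, -0.233, 0.495], [-0.202, -0.973, -0.115], [0.509, -0.003, -0.861]]
wrist_force: [-1.0, -0.5, 0.2]
finger_gap: 0.0852
finger_force: 0.0
```

View pics/w2c.png

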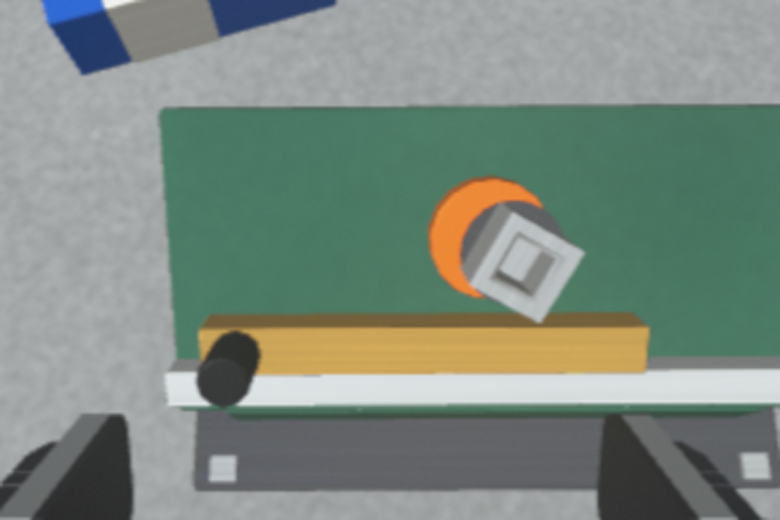

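View pics/w1c.png

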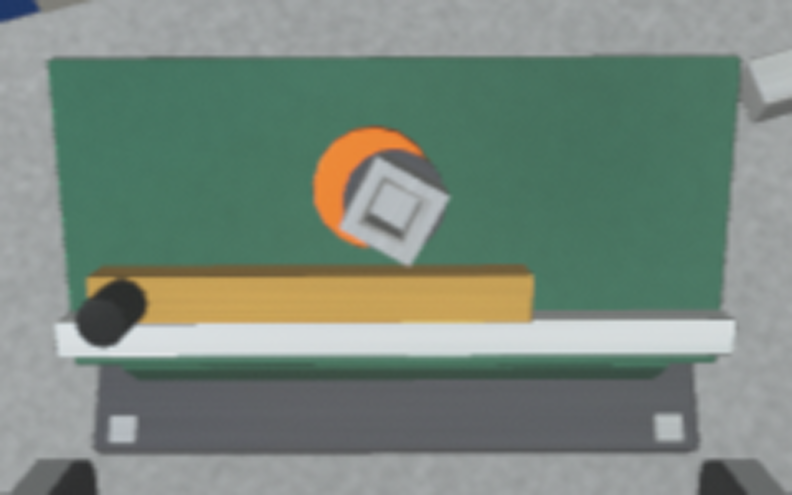

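In the second view (crop ×2.6, offset 180,90) the head's top corners are at about (511,206), (584,253), (541,322) and (468,277), the knob top at (223,382) and the deck's top-left corner at (160,109). In the first crop (×3.3, offset 200,110) the head corners are (376,155), (449,197), (409,265) and (340,226), the knob top (98,325) and the deck corners (50,60) and (740,56).

```bash
cat > fit.py <<'E'
from h import *
W=[];H=[];D=[]
for n,g in (("w1",(319,174)),("w2",(382,192))):
    c=json.load(open(f"pics/{n}.json"));im=cv2.imread(f"pics/{n}.png");W.append(c)
    hsv=cv2.cvtColor(im,cv2.COLOR_BGR2HSV)
    x0,y0=g[0]-30,g[1]-30; cr=cv2.resize(hsv[y0:y0+60,x0:x0+60],None,fx=8,fy=8,interpolation=cv2.INTER_CUBIC)
    m=cv2.inRange(cr,(0,0,148),(180,45,255)); 
    k=[b for b in zip(*cv2.connectedComponentsWithStats(m)[2:4])]
    cs,_=cv2.findContours(m,cv2.RETR_EXTERNAL,cv2.CHAIN_APPROX_NONE)
    ct=min([q for q in cs if cv2.contourArea(q)>4000],key=lambda q:np.linalg.norm(q.mean((0,1))-240)+0*1)
    ap=cv2.approxPolyDP(cv2.convexHull(ct),25,True)[:,0]/8+[x0,y0]-0.44
    print(n,"head",cv2.contourArea(ct)/64,ap.round(1).tolist()); H.append(ap)
    gm=cv2.inRange(hsv,(60,60,40),(90,255,255)); 
    q=max(cv2.findContours(gm,cv2.RETR_EXTERNAL,cv2.CHAIN_APPROX_NONE)[0],key=lambda q:cv2.contourArea(q) if 100<q[:,0,1].mean()<260 and 150<q[:,0,0].mean()<500 else 0)
    a=q[:,0]; a=a[a[:,1]<190]
    tl=a[np.argmin(a[:,0]*1.0+a[:,1]*1)];tr=a[np.argmax(a[:,0]*1.0-a[:,1])]
    D.append((tl,tr)); print("deck top",tl,tr)
for i,nm in ((0,"TL"),(1,"TR")): print(nm,*tri([(W[j],D[j][i]) for j in (0,1)]))
hc=[h.mean(0) for h in H]; hp=tri(list(zip(W,hc))); print("head",hp)
kn=tri([(W[0],(200+98/3.3,110+325/3.3)),(W[1],(180+223/2.6,90+382/2.6))]);print("knobtop",kn)
def fr(p): return np.round(p,4)
tl=tri([(W[j],D[j][0]) for j in (0,1)])[0];tr=tri([(W[j],D[j][1]) for j in (0,1)])[0]
y=tl-tr; print("len",np.linalg.norm(y),"yaw",np.degrees(np.arctan2(-y[0],y[1])),"tilt z",y[2])
yaw=np.arctan2(-y[0],y[1]); Y=np.array([-np.sin(yaw),np.cos(yaw),0]);X0=np.array([np.cos(yaw),np.sin(yaw),0])
X=X0*np.cos(np.pi/6)+np.array([0,0,.5]); Z=np.cross(X,Y); R=np.c_[X,Y,Z]; O=(tl+tr)/2-R@[.07,0,0]
print("R",R.round(4).tolist(),"O",O)
print("head in deck",R.T@(hp[0]-O),"expect .015 0 .048"); print("knobtop in deck",R.T@(kn[0]-O),"expect -.025 ? .056")
for w,h in zip(W,H):
    p=np.array([R.T@(plane(w,u,O+Z*.048,Z)-O) for u in h]); e=np.roll(p,-1,0)-p
    print("corners",(p[:,:2]*1000).round(1).tolist(),"edges mm",(np.linalg.norm(e,axis=1)*1000).round(1),"ang",np.degrees(np.arctan2(e[:,1],e[:,0])%(np.pi/2)).round(1))
E
python3 fit.py
```

```text
w1 head 604.078125 [[313.8, 157.6], [335.7, 169.3], [323.4, 189.8], [303.1, 178.4]]
deck top [215 128] [423 128]
w2 head 1049.5234375 [[376.3, 171.3], [404.3, 186.7], [387.1, 213.6], [359.7, 196.9]]
deck top [242 132] [509 132]
TL [ 0.62914472 -0.05033564  0.1065549 ] [0.1, 0.1]
TR [ 0.56221884 -0.31831525  0.11087457] [0.1, 0.1]
head (array([ 0.52763586, -0.16942641,  0.12245533]), [0.2, 0.2])
knobtop (array([ 0.51342549, -0.05403377,  0.11144593]), [0.7, 0.7])
len 0.27624410030858837 yaw -14.022354098472295 tilt z -0.00431966178880909
R [[0.8402, 0.2423, -0.4851], [-0.2098, 0.9702, 0.1212], [0.5, 0.0, 0.866]] O [ 0.53686645 -0.16963676  0.07371474]
head in deck [ 0.01657044 -0.0020325   0.04671385] expect .015 0 .048
knobtop in deck [-0.02508788  0.10647842  0.05805273] expect -.025 ? .056
corners [[36.3, 4.4], [22.3, -22.2], [-3.3, -7.6], [10.7, 17.5]] edges mm [30.  29.5 28.7 28.7] ang [62.3 60.3 60.9 62.9]
corners [[36.4, 4.4], [22.3, -22.2], [-3.7, -8.0], [12.2, 18.6]] edges mm [30.1 29.7 31.  28.1] ang [62.1 61.3 58.9 59.6]
```

The measurements hold up: head at deck (16.6, -2, 46.7) mm, edges about 29.5 mm, bolt angle about 61°, knob at y=106 so the gauge's y is about +31. Next is the rack.

```bash
python3 -m inch '[[0.03,0.13,0,0,0.02,0.02,1],[0.03,0.13,0,0,0.03,0.02,1],[0.03,0.13,0,0,0.03,0.02,1],[0.03,0.13,0,0,0.03,0.01,1],[0,0,0.18,0,0.03,0,1],[0,0,0.18,0,0.03,0,1],[0,0,0.18,0,0.03,0,1],[0,0,0.18,0,0.03,0,1],[0,0,0.18,0,0.03,0,1],[0,0,0.18,0,0.03,0,1],[0,0,0.18,0,0.03,0,1],[0,0,0.18,0,0.03,0,1],[0,0,0.18,0,0.01,0,1],[0,0,0.18,0.008,0,0,1],[0,0,0,0,0,0,1],[0,0,0,0,0,0,1]]'
cat > snap.py <<'E'
import sys
from h import *
n=sys.argv[1];c=cam("wrist");im=manip.get_image("wrist");cv2.imwrite(f"pics/{n}.png",im[:,:,::-1])
json.dump({k:(v.tolist() if hasattr(v,'tolist') else v) for k,v in c.items()},open(f"pics/{n}.json","w"))
for k in ("red","yellow","blue"): print(k,blobs(mask(im,k),100))
E
python3 snap.py r1
```

```text
t: 4.32
ee_pos: [0.4823, 0.2615, 0.304]
orientation: [[0.01, 1.0, 0.001], [1.0, -0.01, 0.0], [0.0, 0.001, -1.0]]
wrist_force: [0.0, -0.5, -0.5]
finger_gap: 0.0854
finger_force: 0.0
red [([545, 94, 95, 121, 9905], [597.6, 155.6]), ([312, 115, 15, 32, 447], [319.4, 130.4]), ([541, 254, 33, 26, 626], [557.5, 266.2])]
yellow [([57, 46, 132, 171, 4697], [121.0, 126.0]), ([311, 54, 16, 38, 551], [318.5, 72.0])]
blue [([440, 0, 25, 36, 277], [449.8, 21.1]), ([314, 167, 13, 32, 382], [320.3, 182.5]), ([476, 374, 53, 26, 1023], [500.9, 388.3])]
```

```bash
python3 -m inch '[[0,0,0,0,0.03,-0.03,1],[0,0,0,0,0.02,-0.03,1],[0,0,0,0,0,0,1],[0,0,0,0,0,0,1]]'
python3 snap.py r2
```

```text
t: 4.88
ee_pos: [0.4824, 0.3119, 0.2444]
orientation: [[0.006, 1.0, 0.001], [1.0, -0.006, 0.0], [0.0, 0.001, -1.0]]
wrist_force: [-0.1, 0.5, 1.2]
finger_gap: 0.0854
finger_force: 0.0
red [([568, 139, 72, 133, 7623], [610.0, 206.0]), ([312, 165, 17, 41, 654], [319.7, 185.2]), ([587, 327, 26, 24, 203], [600.8, 337.5])]
yellow [([22, 82, 152, 185, 5793], [95.1, 166.3]), ([310, 102, 18, 40, 680], [318.8, 121.4])]
blue [([456, 29, 41, 51, 556], [471.2, 54.0]), ([314, 220, 14, 42, 564], [320.4, 241.1]), ([480, 366, 49, 34, 1173], [501.5, 385.2])]
```

View pics/r2.png

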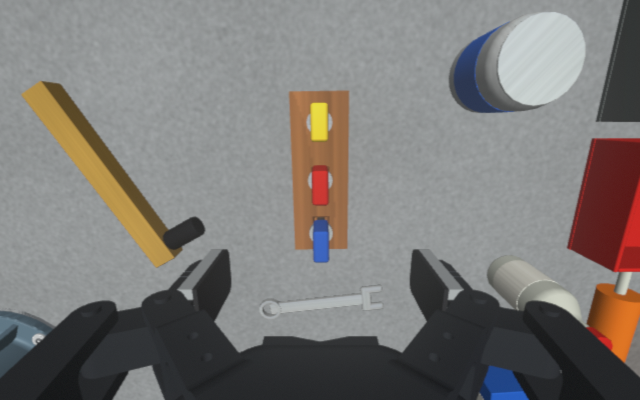

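The second rack view shows yellow, red and blue at (319,121), (320,185) and (321,241), aligned with the rack, and the fingers lie clear on either side of red. I'll triangulate the top edges.

Run:
```python
from h import *
A,B=[json.load(open(f"pics/{n}.json")) for n in("r1","r2")]
print("red low edge",tri([(A,(319.4,147)),(B,(320.2,206))]))
print("blue low edge",tri([(A,(320.5,199)),(B,(321,262))]))
for n,(x,y,w,h) in (("red",(312,165,17,41)),("yellow",(310,102,18,40)),("blue",(314,220,14,42))):
    print(n,onz(B,(x+w/2,y+h),.112),onz(B,(x,y+h),.112)[0]-onz(B,(x+w,y+h),.112)[0])
print([onz(B,p,.042).round(4).tolist() for p in ((290,92),(348,92),(347,248),(295,248))])
print(manip.read_state()['joints'])
```

```text
red low edge (array([0.48332014, 0.30103836, 0.11231451]), [0.3, 0.3])
blue low edge (array([0.48383338, 0.24131834, 0.10990557]), [0.2, 0.2])
red [0.48386455 0.30094863 0.112     ] -0.016210412807791508
yellow [0.48288709 0.3609314  0.112     ] -0.016210532638601227
blue [0.48400246 0.24236754 0.112     ] -0.014074006963324781
[[0.4517, 0.4094, 0.042], [0.5144, 0.409, 0.042], [0.5165, 0.2262, 0.042], [0.4518, 0.2267, 0.042]]
[ 3.67255000e-01  1.67201569e-01  1.59461551e+00 -2.98160274e-04
  1.37750127e+00  3.73447256e-01]
```

```bash
python3 -m inch '[[0,0,0,0.001,0.006,-0.04,1],[0,0,0,0,0,-0.04,1],[0,0,0,0,0,-0.04,1],[0,0,0,0,0,-0.03,1],[0,0,0,0,0,-0.017,1],[0,0,0,0,0,0,1],[0,0,0,0,0,0,-1],[0,0,0,0,0,0,-1],[0,0,0,0,0,0,-1],[0,0,0,0,0,0,-1],[0,0,0,0,0,0,-1],[0,0,0,0,0,0,-1],[0,0,0,0,0,0,-1]]' 100
```

```text
t: 6.55
ee_pos: [0.4833, 0.3185, 0.0769]
orientation: [[0.005, 1.0, 0.001], [1.0, -0.005, 0.0], [0.0, 0.001, -1.0]]
wrist_force: [-0.9, 0.6, 5.6]
finger_gap: 0.0145
finger_force: 97.9
```

```bash
python3 -m inch '[[0,0,0,0,0,0.02,-1],[0,0,0,0,0,0.03,-1],[0,0,0,0,0,0.04,-1],[0,0,0,0,0,0.05,-1],[0,0,0,0,0,0.05,-1],[0,0,0,0,0,0.03,-1],[0,0,0,0,0,0,-1]]'
cat > tgt.py <<'E'
from h import *
from scipy.spatial.transform import Rotation as Ro
R=np.array([[0.8402,0.2423,-0.4851],[-0.2098,0.9702,0.1212],[0.5,0,0.866]]);O=np.array([.5369,-.1696,.0737])
n=R[:,2];soc=np.array([.5275,-.1689,.1230]);A=np.radians(61)
def Rt(ang):  # tool orientation, tool y at deck angle ang
    z=-n;y=R@[np.cos(ang),np.sin(ang),0];return np.c_[np.cross(y,z),y,z]
def go(Rg,tcp):
    s=manip.read_state();dr=Ro.from_matrix(Rg@s['orientation'].T).as_rotvec();d=tcp-s['ee_pos']
    print("rotvec",dr.round(4),np.linalg.norm(dr).round(3),"shift",d.round(4));return dr,d
E
python3 - <<'E'
from tgt import *
Rg=Rt(A-np.pi/2);print(Rg.round(3))
go(Rg,soc+n*(.071+.04))
s=manip.read_state();print(s['wrist_force'],s['finger_gap'],s['joints'].round(2),s['ee_pos'])
E
```

```text
t: 7.42
ee_pos: [0.4841, 0.3188, 0.2987]
orientation: [[0.005, 1.0, 0.005], [1.0, -0.005, 0.002], [0.002, 0.005, -1.0]]
wrist_force: [0.5, -0.4, -1.8]
finger_gap: 0.015
finger_force: 97.8
[[ 0.619  0.617  0.485]
 [ 0.747 -0.654 -0.121]
 [ 0.242  0.437 -0.866]]
rotvec [ 0.0684 -0.5262 -0.7287] 0.901 shift [-0.0104 -0.4742 -0.0796]
[ 0.51680007 -0.38636076 -1.77127736] 0.014965125057426735 [0.38 0.14 1.52 0.   1.48 0.38] [0.48407966 0.31878236 0.29869464]
```

```bash
python3 -m inch '[[0,0,0,0,-0.03,0,-1],[0.0114,-0.0877,-0.12145,0,-0.04,0,-1],[0.0114,-0.0877,-0.12145,0,-0.04,0,-1],[0.0114,-0.0877,-0.12145,0,-0.04,0,-1],[0.0114,-0.0877,-0.12145,0,-0.04,0,-1],[0.0114,-0.0877,-0.12145,0,-0.04,0,-1],[0.0114,-0.0877,-0.12145,0,-0.04,0,-1],[0,0,0,-0.01,-0.04,0,-1],[0,0,0,0,-0.04,0,-1],[0,0,0,0,-0.04,0,-1],[0,0,0,0,-0.04,-0.02,-1],[0,0,0,0,-0.03,-0.03,-1],[0,0,0,0,-0.014,-0.03,-1],[0,0,0,0,0,0,-1],[0,0,0,0,0,0,-1]]'
python3 snap.py k1 >/dev/null
python3 - <<'E'
from tgt import *
go(Rt(A-np.pi/2),soc+n*(.071+.04))
im=cv2.imread("pics/k1.png");c=json.load(open("pics/k1.json"))
print(proj(c,soc),proj(c,soc+n*.04),manip.read_state()['joints'].round(2))
cv2.imwrite("pics/k1c.png",cv2.resize(im[100:300,180:460],None,fx=2.8,fy=2.8,interpolation=cv2.INTER_CUBIC))
E
```

```text
t: 9.3
ee_pos: [0.4727, -0.1552, 0.2158]
orientation: [[0.621, 0.62, 0.48], [0.746, -0.655, -0.119], [0.241, 0.432, -0.869]]
wrist_force: [-0.3, -0.3, -0.4]
finger_gap: 0.0148
finger_force: 97.9
rotvec [-0.0015 -0.0043 -0.0008] 0.005 shift [ 0.0005 -0.0002  0.0023]
[323.2294463  200.55255522] [323.44328864 214.74849169] [-0.7  -0.34  2.21  0.31  0.82 -0.11]
```

View pics/k1c.png

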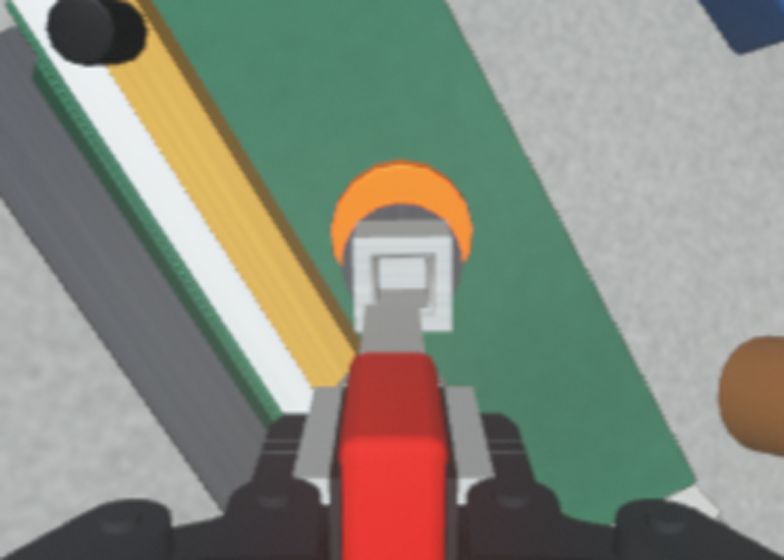

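The crop shows the socket square with the key and centred at about u=403. The shaft's foot is near u≈393 (crop), a little to the left. I'll zoom in to measure the offset.

Run:
```python
from tgt import *
im=cv2.imread("pics/k1.png");cv2.imwrite("pics/k1d.png",cv2.resize(im[180:232,290:350],None,fx=11,fy=11,interpolation=cv2.INTER_CUBIC))
g=cv2.cvtColor(im,cv2.COLOR_BGR2GRAY)
for v in (194,198,204,206,208,212,216,220): print(v,g[v,300:346].tolist())
```

```text
194 [124, 130, 123, 109, 111, 136, 180, 208, 210, 210, 209, 202, 180, 157, 150, 179, 206, 209, 209, 209, 210, 210, 210, 210, 211, 211, 211, 211, 211, 211, 210, 195, 165, 156, 161, 182, 208, 211, 210, 210, 197, 157, 114, 106, 108, 114]
198 [119, 118, 114, 107, 109, 125, 171, 204, 208, 208, 208, 202, 185, 163, 155, 179, 205, 208, 208, 208, 209, 209, 208, 210, 209, 209, 210, 210, 210, 209, 209, 196, 169, 162, 169, 183, 207, 208, 209, 208, 196, 157, 113, 106, 111, 115]
204 [119, 120, 120, 118, 116, 121, 169, 209, 213, 213, 213, 211, 197, 177, 150, 139, 153, 154, 154, 155, 155, 155, 155, 154, 152, 152, 153, 153, 152, 153, 152, 148, 146, 167, 180, 192, 210, 211, 211, 210, 198, 159, 118, 116, 116, 116]
206 [115, 119, 119, 119, 119, 124, 167, 205, 208, 209, 209, 207, 198, 178, 154, 141, 150, 152, 152, 152, 152, 153, 151, 153, 152, 152, 151, 152, 152, 152, 152, 152, 154, 169, 182, 193, 207, 210, 210, 209, 196, 161, 121, 116, 116, 116]
208 [107, 114, 119, 119, 119, 124, 166, 201, 205, 204, 198, 190, 183, 173, 162, 153, 151, 150, 151, 151, 151, 151, 150, 151, 151, 151, 151, 151, 152, 151, 152, 152, 165, 183, 186, 191, 204, 206, 206, 205, 194, 160, 121, 116, 117, 115]
212 [103, 103, 104, 112, 118, 127, 168, 204, 208, 194, 168, 151, 149, 150, 149, 149, 149, 149, 149, 149, 149, 149, 149, 149, 149, 149, 149, 149, 150, 161, 182, 195, 195, 195, 194, 201, 209, 210, 210, 209, 197, 162, 120, 115, 115, 115]
216 [147, 112, 104, 104, 103, 112, 153, 193, 205, 186, 155, 149, 149, 149, 150, 149, 149, 149, 149, 149, 148, 149, 148, 149, 148, 149, 149, 149, 148, 152, 179, 206, 210, 210, 210, 211, 211, 211, 211, 210, 199, 160, 120, 114, 115, 115]
220 [182, 180, 168, 135, 108, 104, 103, 105, 117, 136, 146, 148, 147, 148, 148, 148, 148, 148, 147, 148, 148, 148, 148, 148, 148, 148, 148, 148, 147, 146, 140, 127, 117, 116, 116, 117, 117, 116, 116, 116, 115, 115, 114, 114, 115, 114]
```

View pics/k1d.png

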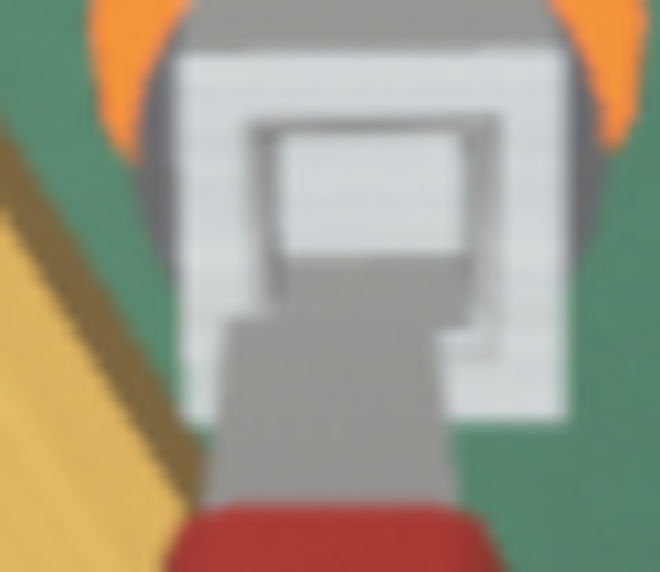

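Run:
```python
from tgt import *
c=json.load(open("pics/k1.json"));s=manip.read_state();R0=s['orientation'];p=s['ee_pos']
print("key edge pred",proj(c,p+R0@[.007,0,.066]),"seen (319.7,208.7)")
for uv in ((323.9,201.8),(323.9,190.9),(323.9,212.7)):
    q=plane(c,uv,soc,n);print("socket in tool",(R0.T@(q-p)*1000).round(1))
q=plane(c,(319.7,208.7),p+R0@[0,0,.066],R0[:,2]);print("key edge in tool",(R0.T@(q-p)*1000).round(1))
```

```text
key edge pred [321.12950543 207.95511726] seen (319.7,208.7)
socket in tool [ -0.2   2.5 109.2]
socket in tool [  9.5   2.4 109.2]
socket in tool [-10.1   2.5 109.2]
key edge in tool [ 6.4 -1.  66. ]
```

```bash
python3 -m inch '[[0.001,0.004,0,0.002,-0.0022,0.0014,-1],[0,0,0,0.0096,-0.0024,-0.0174,-1],[0,0,0,0.0072,-0.0018,-0.013,-1],[0,0,0,0,0,0,-1],[0,0,0,0,0,0,-1]]'; python3 -m inch '[[0,0,0,0.0029,-0.0007,-0.0052,-1],[0,0,0,0.0029,-0.0007,-0.0052,-1],[0,0,0,0,0,0,-1]]'
python3 -c "
from tgt import *
s=manip.read_state();R0=s['orientation'];print((R0.T@s['wrist_force']).round(1),(R0.T@s['torque']).round(2),'foot depth',(n@(s['ee_pos']-soc)-.071).round(4))"
```

```text
t: 9.98
ee_pos: [0.4922, -0.1621, 0.1883]
orientation: [[0.62, 0.621, 0.479], [0.747, -0.654, -0.119], [0.239, 0.431, -0.87]]
wrist_force: [-1.1, 0.5, -1.7]
finger_gap: 0.0151
finger_force: 98.0
t: 10.35
ee_pos: [0.4978, -0.1634, 0.1766]
orientation: [[0.621, 0.621, 0.478], [0.746, -0.655, -0.118], [0.24, 0.43, -0.871]]
wrist_force: [2.7, 1.7, -0.8]
finger_gap: 0.0148
finger_force: 98.3
[2.8 0.3 1.8] [0.25 0.34 0.03] foot depth -0.0095
```

```bash
cat > st.py <<'E'
from tgt import *
s=manip.read_state();R0=s['orientation'];print('tool F',(R0.T@s['wrist_force']).round(2),'M',(R0.T@s['torque']).round(3),'depth',(n@(s['ee_pos']-soc)-.071).round(4),'ang',np.degrees(np.arctan2(R[:,1]@R0[:,1],R[:,0]@R0[:,1])).round(2),'j6',s['joints'][5].round(3),'gap',s['finger_gap'])
E
python3 -m inch '[[0,0,0,0.002,-0.0005,-0.0035,-1],[0,0,0,0.002,-0.0005,-0.0035,-1],[0,0,0,0,0,0,-1]]'>/dev/null;python3 st.py; python3 -m inch '[[0,0,0,0.001,-0.0002,-0.0017,-1],[0,0,0,0.001,-0.0002,-0.0017,-1],[0,0,0,0,0,0,-1]]'>/dev/null;python3 st.py
```

```text
tool F [ 3.37 -0.86  3.39] M [0.184 0.568 0.036] depth -0.0176 ang -29.02 j6 -0.13 gap 0.01462998178906337
tool F [2.78 0.72 2.32] M [ 0.153  0.628 -0.054] depth -0.0214 ang -29.01 j6 -0.132 gap 0.014714338136215626
```

```bash
for i in 1 2 3 4; do python3 -m inch '[[0,0,0,0.0005,-0.0001,-0.0009,-1],[0,0,0,0,0,0,-1]]'>/dev/null;python3 st.py; done
```

```text
tool F [2.99 0.02 0.78] M [0.297 0.664 0.006] depth -0.0223 ang -29.01 j6 -0.132 gap 0.015023521868767606
tool F [  2.26  -4.93 -17.67] M [ 1.199  0.192 -0.023] depth -0.0225 ang -28.94 j6 -0.133 gap 0.014465331042088407
tool F [  0.55  -9.01 -35.86] M [ 2.186 -0.247 -0.054] depth -0.0227 ang -28.88 j6 -0.133 gap 0.015017376278162109
tool F [ -1.77 -12.59 -54.77] M [ 3.182 -0.714  0.042] depth -0.0229 ang -28.82 j6 -0.134 gap 0.014977357576817507
```

The key bottomed on the socket floor, so I'll ease the axial push. To predict the contact angle I'll measure the roller's throw from the earlier wrist views.

```bash
python3 -m inch '[[0,0,0,-0.0007,0.0001,0.0012,-1],[0,0,0,-0.0007,0.0002,0.0012,-1],[0,0,0,0,0,0,-1]]'>/dev/null;python3 st.py
python3 - <<'E'
from tgt import *
from scipy.optimize import least_squares
for nm in("w1","w2","k1"):
    c=json.load(open(f"pics/{nm}.json"));im=cv2.imread(f"pics/{nm}.png")[:,:,::-1].copy()
    h=cv2.cvtColor(im,cv2.COLOR_RGB2HSV);m=cv2.inRange(h,(8,130,195),(18,255,255))
    g=proj(c,O+R@[.015,0,.019])
    q=min([q for q in cv2.findContours(m,cv2.RETR_EXTERNAL,cv2.CHAIN_APPROX_NONE)[0] if cv2.contourArea(q)>100],key=lambda q:np.linalg.norm(q[:,0].mean(0)-g))
    P=np.array([R.T@(plane(c,u,O+n*.019,n)-O) for u in q[:,0].astype(float)])[:,:2]*1000
    hull=cv2.convexHull(P.astype(np.float32))[:,0]
    f=lambda p:(np.hypot(*(P-p).T)-23.8)
    r=least_squares(lambda p:f(p),[15,5],loss='cauchy',f_scale=.3);d=np.abs(f(r.x))<.8
    hd=R.T@(soc-O)*1000
    print(nm,"roller centre",r.x.round(1),d.sum(),len(P),"rel head",(r.x-hd[:2]).round(2),"e,ang",np.hypot(*(r.x-hd[:2])).round(2),np.degrees(np.arctan2(*(r.x-hd[:2])[::-1])).round(1), "rel (15,0)",np.hypot(*(r.x-[15,0])).round(2))
E
```

```text
tool F [ 2.72 -2.48 -7.71] M [0.699 0.525 0.03 ] depth -0.0224 ang -29.0 j6 -0.132 gap 0.014939756625785054
w1 roller centre [20.7  5. ] 41 104 rel head [4.13 6.56] e,ang 7.75 57.8 rel (15,0) 7.58
w2 roller centre [20.8  5.8] 61 134 rel head [4.19 7.36] e,ang 8.47 60.4 rel (15,0) 8.17
k1 roller centre [20.8  6.4] 76 150 rel head [4.18 7.96] e,ang 8.99 62.3 rel (15,0) 8.6
```

```bash
python3 -m inch '[[-0.0485,0.0121,0.0866,0,0,0,-1],[-0.0485,0.0121,0.0866,0,0,0,-1],[0,0,0,0,0,0,-1]]'>/dev/null;python3 st.py;python3 -m inch '[[-0.0485,0.0121,0.0866,0,0,0,-1],[-0.0485,0.0121,0.0866,0,0,0,-1],[-0.0485,0.0121,0.0866,0,0,0,-1],[0,0,0,0,0,0,-1]]'>/dev/null;python3 st.py;python3 -m inch '[[-0.0485,0.0121,0.0866,0,0,0,-1],[-0.0485,0.0121,0.0866,0,0,0,-1],[-0.0485,0.0121,0.0866,0,0,0,-1],[0,0,0,0,0,0,-1]]'>/dev/null;python3 st.py
```

```text
tool F [  6.91  -3.53 -12.68] M [0.995 1.386 0.068] depth -0.0224 ang -17.5 j6 -0.33 gap 0.014788047198576133
tool F [  7.83  -2.06 -13.8 ] M [0.72  1.701 0.068] depth -0.0224 ang -0.31 j6 -0.625 gap 0.014664819494098024
tool F [  9.15  -0.91 -16.09] M [0.466 2.004 0.111] depth -0.0224 ang 16.89 j6 -0.922 gap 0.014932811198727598
```

```bash
cat > rol.py <<'E'
from tgt import *
from scipy.optimize import least_squares
c=cam("wrist");im=manip.get_image("wrist");cv2.imwrite("pics/t.png",im[:,:,::-1])
h=cv2.cvtColor(im,cv2.COLOR_RGB2HSV);m=cv2.inRange(h,(8,130,150),(18,255,255));g=proj(c,O+R@[.015,0,.019])
q=min([q for q in cv2.findContours(m,cv2.RETR_EXTERNAL,cv2.CHAIN_APPROX_NONE)[0] if cv2.contourArea(q)>60],key=lambda q:np.linalg.norm(q[:,0].mean(0)-g))
P=np.array([R.T@(plane(c,u,O+n*.019,n)-O) for u in q[:,0].astype(float)])[:,:2]*1000
f=lambda p:(np.hypot(*(P-p).T)-23.8)
r=least_squares(f,[13,6],loss='cauchy',f_scale=.3);d=r.x-(R.T@(soc-O)*1000)[:2]
print("roller",r.x.round(1),(abs(f(r.x))<.8).sum(),len(P),"e",np.hypot(*d).round(2),"ang",np.degrees(np.arctan2(d[1],d[0])).round(1))
s=manip.read_state();print("tool x",s['orientation'][:,0].round(3),"y",s['orientation'][:,1].round(3))
E
python3 rol.py; python3 st.py
```

```text
roller [15.3  8.4] 99 190 e 10.09 ang 97.3
tool x [-0.011  0.989 -0.145] y [0.879 0.079 0.47 ]
tool F [  8.21  -1.8  -16.05] M [0.412 1.983 0.088] depth -0.0224 ang 16.84 j6 -0.921 gap 0.014583949171199055
```

```bash
python3 -m inch '[[0,0,0,-0.0002,0.0005,0.0004,-1],[0,0,0,0,0,0,-1]]'>/dev/null;python3 st.py
python3 -m inch '[[-0.0243,0.0061,0.0433,0,0,0,-1],[-0.0243,0.0061,0.0433,0,0,0,-1]]'>/dev/null;python3 st.py
python3 -m inch '[[-0.0243,0.0061,0.0433,0,0,0,-1]]'>/dev/null;python3 st.py
python3 -m inch '[[-0.0243,0.0061,0.0433,0,0,0,-1]]'>/dev/null;python3 st.py
python3 -m inch '[[-0.0243,0.0061,0.0433,0,0,0,-1]]'>/dev/null;python3 st.py
```

```text
tool F [ 6.06 -0.3  -6.35] M [0.056 1.508 0.067] depth -0.0224 ang 16.81 j6 -0.919 gap 0.014297610195564695
tool F [ 7.01 -0.12 -7.24] M [0.068 1.568 0.237] depth -0.0224 ang 22.61 j6 -1.02 gap 0.014997507038129052
tool F [ 5.49  0.52 -9.18] M [0.   1.55 0.19] depth -0.0224 ang 25.48 j6 -1.07 gap 0.014733337669732557
tool F [ 6.51  0.96 -7.59] M [-0.021  1.646  0.209] depth -0.0224 ang 28.35 j6 -1.12 gap 0.014446759281009169
tool F [ 6.54  0.36 -9.18] M [-0.073  1.611  0.183] depth -0.0224 ang 31.22 j6 -1.169 gap 0.014669542513488057
```

```bash
python3 rol.py; for i in 1 2 3 4; do python3 -m inch '[[-0.0146,0.0036,0.026,0,0,0,-1]]'>/dev/null;python3 st.py; done; python3 rol.py
```

```text
roller [13.2  8. ] 98 189 e 10.16 ang 109.4
tool x [-0.23   0.938 -0.26 ] y [0.848 0.324 0.419]
tool F [ 5.91  0.16 -8.56] M [-0.056  1.595  0.18 ] depth -0.0224 ang 32.89 j6 -1.199 gap 0.014973131079540085
tool F [ 6.77  0.43 -9.27] M [-0.141  1.688  0.231] depth -0.0224 ang 34.62 j6 -1.229 gap 0.015125676745203778
tool F [ 6.35  1.88 -9.14] M [-0.063  1.62   0.234] depth -0.0224 ang 36.35 j6 -1.259 gap 0.014609918835004218
tool F [  6.22   0.68 -10.  ] M [-0.097  1.611  0.286] depth -0.0224 ang 38.07 j6 -1.289 gap 0.015000335764336252
roller [12.2  7.5] 101 189 e 10.13 ang 115.9
tool x [-0.328  0.893 -0.309] y [0.815 0.433 0.385]
```

```bash
cat > gap.py <<'E'
from tgt import *
im=cv2.imread("pics/t.png");c=cam("wrist")
h=cv2.cvtColor(im,cv2.COLOR_BGR2HSV)
# sample along deck x at several y on the plane z=.022, print brass top face limits
for y in (.03,.02,.01,-.03,-.04):
    xs=np.arange(-.045,.005,.00025);uv=np.array([proj(c,O+R@[x,y,.022]) for x in xs])
    px=cv2.remap(h,uv[:,:1].astype(np.float32),uv[:,1:].astype(np.float32),cv2.INTER_LINEAR)[:,0]
    b=(px[:,0]>16)&(px[:,0]<30)&(px[:,1]>100)&(px[:,2]>165)
    print(y,(xs[b][[0,-1]]*1000).round(1) if b.any() else None)
E
python3 gap.py; python3 -m inch '[[-0.0097,0.0024,0.0173,0,0,0,-1]]'>/dev/null;python3 st.py;python3 -m inch '[[0,0,0,0,0,0,-1]]'>/dev/null;python3 st.py;python3 -m inch '[[0,0,0,0,0,0,-1]]'>/dev/null;python3 st.py
```

```text
0.03 [-33.2   2.3]
0.02 [-33.2   4.8]
0.01 [-33.   -2.5]
-0.03 [-32.5 -13.2]
-0.04 [-32.2 -13.2]
tool F [ 7.36  1.29 -9.18] M [-0.178  1.595  0.198] depth -0.0224 ang 39.19 j6 -1.309 gap 0.014878470788448096
tool F [ 6.5   0.4  -9.68] M [-0.104  1.658  0.167] depth -0.0224 ang 39.17 j6 -1.308 gap 0.015029299890714564
tool F [ 6.18  1.09 -9.11] M [-0.101  1.624  0.147] depth -0.0224 ang 39.17 j6 -1.308 gap 0.015078322382993264
```

```bash
for i in 1 2 3 4 5; do python3 -m inch '[[-0.0097,0.0024,0.0173,0,0,0,-1]]'>/dev/null;python3 st.py; done; python3 rol.py; python3 gap.py | tail -1
```

```text
tool F [  6.77   0.22 -10.03] M [-0.168  1.645  0.159] depth -0.0224 ang 40.33 j6 -1.329 gap 0.015049866139464328
tool F [ 7.09  0.14 -9.88] M [-0.121  1.606  0.209] depth -0.0224 ang 41.49 j6 -1.349 gap 0.014779750619723994
tool F [ 7.4   0.47 -9.55] M [-0.138  1.688  0.217] depth -0.0224 ang 42.63 j6 -1.369 gap 0.014694925329157282
tool F [ 6.19  1.29 -9.71] M [-0.126  1.667  0.185] depth -0.0224 ang 43.78 j6 -1.389 gap 0.015008151185439458
tool F [  6.58  -0.02 -10.65] M [-0.163  1.571  0.237] depth -0.0224 ang 44.92 j6 -1.409 gap 0.014864407867769313
roller [11.1  6.8] 104 190 e 10.07 ang 122.9
tool x [-0.422  0.835 -0.353] y [0.77  0.536 0.346]
-0.04 [-32.2 -13.2]
```

```bash
for i in 1 2 3; do python3 -m inch '[[-0.0097,0.0024,0.0173,0,0,0,-1]]'>/dev/null;python3 st.py; done; python3 rol.py|head -1
```

```text
tool F [  7.7   -0.48 -10.82] M [-0.154  1.663  0.197] depth -0.0224 ang 46.06 j6 -1.429 gap 0.014865806944156021
tool F [  7.32   0.86 -10.86] M [-0.16   1.661  0.224] depth -0.0224 ang 47.22 j6 -1.449 gap 0.014886758213927544
tool F [  7.09   1.2  -12.21] M [-0.202  1.681  0.185] depth -0.0224 ang 48.37 j6 -1.47 gap 0.015108759007850862
roller [10.5  6.5] 103 190 e 10.16 ang 127.2
```

```bash
for i in 1 2; do python3 -m inch '[[-0.0097,0.0024,0.0173,0,0,0,-1]]'>/dev/null;python3 st.py; done; python3 rol.py|head -1
```

```text
tool F [  6.83   0.98 -10.63] M [-0.194  1.628  0.207] depth -0.0224 ang 49.5 j6 -1.49 gap 0.01485266735907646
tool F [  6.69   1.11 -11.02] M [-0.196  1.653  0.186] depth -0.0224 ang 50.65 j6 -1.51 gap 0.014792158016102617
roller [10.3  6.3] 103 189 e 10.1 ang 128.8
```

```bash
for i in 1 2; do python3 -m inch '[[-0.0097,0.0024,0.0173,0,0,0,-1]]'>/dev/null;python3 st.py; done; python3 rol.py|head -1
```

```text
tool F [  7.2    1.06 -11.52] M [-0.117  1.652  0.178] depth -0.0224 ang 51.79 j6 -1.53 gap 0.014781101788620443
tool F [  6.58   0.94 -12.22] M [-0.143  1.662  0.226] depth -0.0224 ang 52.95 j6 -1.55 gap 0.014776441092065004
roller [10.  6.] 103 189 e 10.09 ang 131.1
```

```bash
for i in 1 2; do python3 -m inch '[[-0.0097,0.0024,0.0173,0,0,0,-1]]'>/dev/null;python3 st.py; done; python3 rol.py|head -1
```

```text
tool F [  7.3    0.75 -11.72] M [-0.22   1.704  0.254] depth -0.0224 ang 54.08 j6 -1.57 gap 0.014954683500985529
tool F [  7.61   1.31 -12.7 ] M [-0.145  1.698  0.317] depth -0.0224 ang 55.23 j6 -1.591 gap 0.01516959342046998
roller [9.6 5.8] 97 189 e 10.17 ang 133.2
```

```bash
for i in 1; do python3 -m inch '[[-0.0097,0.0024,0.0173,0,0,0,-1]]'>/dev/null;python3 st.py; done; python3 rol.py|head -1
```

```text
tool F [  6.83   1.09 -11.94] M [-0.17   1.699  0.267] depth -0.0224 ang 56.36 j6 -1.611 gap 0.014580674810225078
roller [9.5 5.6] 101 189 e 10.12 ang 134.3
```

```bash
for i in 1 2; do python3 -m inch '[[0,0,0,0,0,0,-1]]'>/dev/null;python3 st.py; done; python3 rol.py|head -1;python3 -c "
from h import *;print(manip.read_state()['t'])"
```

```text
tool F [  5.82   0.81 -11.6 ] M [-0.184  1.727  0.253] depth -0.0224 ang 56.34 j6 -1.61 gap 0.01451094713775403
tool F [  7.02   0.72 -11.38] M [-0.107  1.683  0.278] depth -0.0224 ang 56.33 j6 -1.61 gap 0.01459174426419276
roller [9.6 5.7] 99 189 e 10.11 ang 133.9
18.225
```

```bash
python3 -m inch '[[0.0097,-0.0024,-0.0173,-0.0001,0,0.0003,-1],[0.0097,-0.0024,-0.0173,-0.0001,0,0.0002,-1],[0,0,0,0,0,0,-1]]'>/dev/null;python3 st.py
python3 -m inch '[[0,0,0,0,0,0,0],[0,0,0,0,0,0,0.5],[0,0,0,0,0,0,0.5],[0,0,0,0,0,0,0.5],[0,0,0,0,0,0,0.5]]' 20;python3 rol.py|head -1
```

```text
tool F [ 4.98  1.85 -1.5 ] M [-0.513  1.297  0.006] depth -0.0223 ang 54.04 j6 -1.57 gap 0.015015106951462931
t: 19.23
ee_pos: [0.5038, -0.1646, 0.1663]
orientation: [[-0.536, 0.693, 0.482], [0.739, 0.661, -0.13], [-0.409, 0.286, -0.866]]
wrist_force: [0.4, 0.3, 0.8]
finger_gap: 0.0638
finger_force: 0.0
roller [9.6 5.6] 107 190 e 10.0 ang 134.3
```

```bash
python3 -m inch '[[0,0,0,-0.0121,0.003,0.0216,0.5],[0,0,0,-0.0145,0.0036,0.026,0.5],[0,0,0,-0.0145,0.0036,0.026,0.5],[0,0,0,-0.0145,0.0036,0.026,0.5],[0,0,0,0,0,0,-1]]'>/dev/null
python3 - <<'E'
from tgt import *
go(Rt(0),O+R@[-.023,.150,.10]); print((R@[0,0,-.071]).round(4),manip.read_state()['joints'].round(2),manip.read_state()['t'])
E
python3 rol.py|head -1; python3 gap.py; cp pics/t.png pics/after.png
```

```text
rotvec [ 0.4682 -0.1191 -0.8116] 0.945 shift [ 0.0567  0.1445 -0.1196]
[ 0.0344 -0.0086 -0.0615] [-0.74 -0.49  2.2   0.28  0.97 -1.54] 19.9
roller [9.8 4.9] 65 127 e 9.41 ang 136.2
0.03 [-34.7 -15.7]
0.02 [-34.7 -15.7]
0.01 [-34.5 -15.7]
-0.03 [-34.2 -15.2]
-0.04 [-34.  -15.2]
```

View pics/after.png

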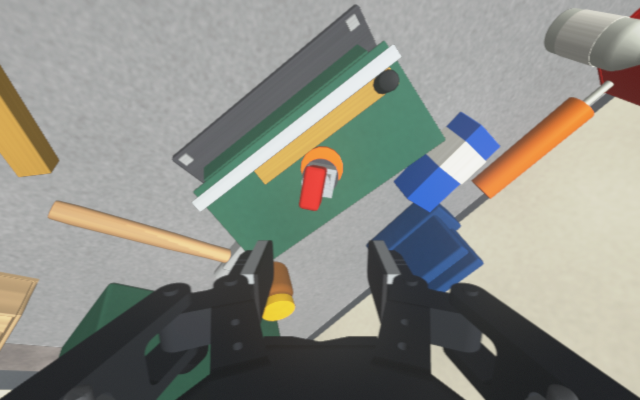

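The view shows the red key standing in the bolt head at about (315,188), the roller (322,163) touching the gauge and the knob at (386,81). Nothing else has moved. Next I go to the knob end with the fingers shut.

```bash
python3 -m inch '[[0.078,-0.0199,-0.1353,0.01,0.03,0,-1],[0.078,-0.0199,-0.1353,0.01,0.04,0,-1],[0.078,-0.0199,-0.1353,0.01,0.04,0,-1],[0.078,-0.0199,-0.1353,0.01,0.0345,-0.02,-1],[0.078,-0.0199,-0.1353,0.01,0,-0.04,-1],[0.078,-0.0199,-0.1353,0.0067,0,-0.04,-1],[0,0,0,0,0,-0.0196,-1],[0,0,0,0,0,0,-1]]'
python3 - <<'E'
from tgt import *
go(Rt(0),O+R@[-.024,.150,.030])
c=cam("wrist");im=manip.get_image("wrist");cv2.imwrite("pics/p1.png",im[:,:,::-1])
kn=np.array([-.024,.107,.056]);print(proj(c,O+R@kn))
g=cv2.cvtColor(im,cv2.COLOR_RGB2GRAY);m=cv2.inRange(g,0,50);print(blobs(m,80))
E
```

```text
t: 20.95
ee_pos: [0.4997, -0.0185, 0.1436]
orientation: [[0.196, 0.856, 0.478], [0.98, -0.161, -0.114], [-0.021, 0.491, -0.871]]
wrist_force: [0.3, -1.0, 0.2]
finger_gap: 0.0001
finger_force: 0.0
rotvec [ 0.018  -0.014  -0.0472] 0.052 shift [ 0.0388  0.0031 -0.056 ]
[322.73994286 272.41029801]
[([174, 282, 429, 118, 26653], [371.4, 358.4]), ([393, 306, 32, 20, 109], [408.5, 314.9]), ([38, 341, 122, 59, 2637], [87.9, 370.1])]
```

```bash
python3 -m inch '[[0.018,-0.014,-0.047,0.013,0.001,-0.019,-1],[0,0,0,0.013,0.001,-0.019,-1],[0,0,0,0.0128,0.0011,-0.018,-1],[0,0,0,0,0,0,-1],[0,0,0,0,0,0,-1]]'
python3 - <<'E'
from tgt import *
go(Rt(0),O+R@[-.024,.150,.030]);print((R[:,1]*-.01).round(4))
im=manip.get_image("wrist");cv2.imwrite("pics/p2.png",im[:,:,::-1])
E
```

```text
t: 21.62
ee_pos: [0.541, -0.0164, 0.0925]
orientation: [[0.243, 0.836, 0.492], [0.97, -0.209, -0.124], [-0.001, 0.507, -0.862]]
wrist_force: [0.7, -0.6, -0.1]
finger_gap: 0.0001
finger_force: 0.0
rotvec [0.0026 0.0078 0.0003] 0.008 shift [-0.0025  0.001  -0.0048]
[-0.0024 -0.0097 -0.    ]
```

View pics/p2.png

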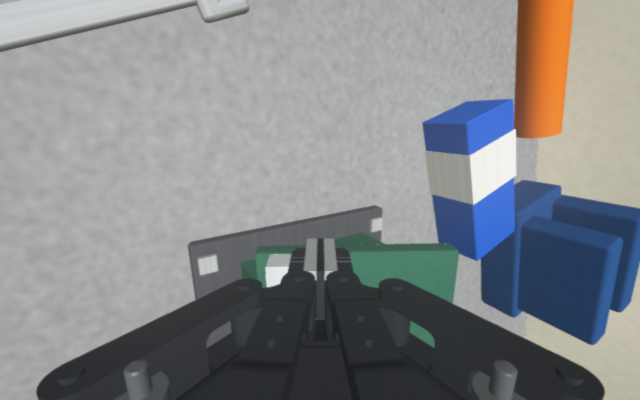

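The last view shows the shut fingers at the deck's +y end, (320,260), beside the rail, with the carton and hammer clear. I'll correct the pose, then push and watch the force.

```bash
cat > pu.py <<'E'
from tgt import *
s=manip.read_state();print('t',s['t'],'F deck',(R.T@s['wrist_force']).round(1),'tcp deck mm',(R.T@(s['ee_pos']-O)*1000).round(1))
E
python3 -m inch '[[0.003,0.008,0,-0.0025,0.001,-0.0048,-1],[0,0,0,-0.0024,-0.0097,0,-1],[0,0,0,0,0,0,-1]]'>/dev/null;python3 pu.py
for i in 1 2 3 4; do python3 -m inch '[[0,0,0,-0.001,-0.0039,0,-1]]'>/dev/null;python3 pu.py;done
```

```text
t 22.05 F deck [0.8 0.9 0.7] tcp deck mm [-24.7 139.6  29.6]
t 22.175 F deck [-0.2  0.4 -0.5] tcp deck mm [-24.8 136.   29.5]
t 22.3 F deck [0.7 0.4 0.3] tcp deck mm [-24.8 131.9  29.5]
t 22.425 F deck [-0.7 -0.5  0.3] tcp deck mm [-24.9 127.7  29.4]
t 22.55 F deck [ 1.3 12.4  0.6] tcp deck mm [-25.  124.5  29.5]
```

```bash
for i in 1 2 3 4 5; do python3 -m inch '[[0,0,0,-0.0005,-0.0019,0,-1],[0,0,0,-0.0007,-0.0029,0,-1]]'>/dev/null;python3 pu.py;done
```

```text
t 22.8 F deck [ 1.6 12.8  0.9] tcp deck mm [-24.9 120.2  29.6]
t 23.05 F deck [ 2.3 12.1  0.7] tcp deck mm [-24.8 115.4  29.6]
t 23.3 F deck [ 1.8 13.6  0. ] tcp deck mm [-24.8 110.5  29.6]
t 23.55 F deck [ 2.3 13.2  2.1] tcp deck mm [-24.7 105.6  29.6]
t 23.8 F deck [ 1.7 12.9 -0.4] tcp deck mm [-24.7 100.7  29.6]
```

```bash
for i in 1 2 3; do python3 -m inch '[[0,0,0,-0.0005,-0.0019,0,-1],[0,0,0,-0.0007,-0.0029,0,-1]]'>/dev/null;python3 pu.py;done; python3 -m inch '[[0,0,0,0,0,0,-1]]'>/dev/null;python3 pu.py;python3 -m inch '[[0,0,0,0.0024,0.0097,0,-1],[0,0,0,0.005,0.02,0,-1],[0,0,0,0.002,0.01,0,-1],[0,0,0,0,0,0,-1]]'>/dev/null;python3 pu.py
```

```text
t 24.05 F deck [ 2.9 13.4 -0.2] tcp deck mm [-24.6  95.8  29.6]
t 24.3 F deck [ 3. 15. -1.] tcp deck mm [-24.6  90.9  29.6]
t 24.55 F deck [ 3.2 14.8  0. ] tcp deck mm [-24.5  85.9  29.6]
t 24.675 F deck [ 3.  12.2 -0.9] tcp deck mm [-24.5  85.7  29.6]
t 25.175 F deck [ 0.1 -0.3  0.7] tcp deck mm [-25.6 125.6  29.6]
```

```bash
python3 -m inch '[[0,0,0,-0.005,0.005,0.03,-1],[0,0,0,-0.015,0.004,0.04,-1],[0,0,0,-0.015,0.004,0.04,-1],[0,0,0,-0.015,0.02,0,-1],[0,0,0,0,0,0,-1],[0,0,0,0,0,0,-1]]'
python3 - <<'E'
from h import *
import tgt
from tgt import O,R,n,soc
S,T=cam("scene"),cam("top");a=manip.get_image("scene");b=manip.get_image("top")
for k in("red","yellow","blue","orange"):
    for nm,im,bx in (("scene",a,(200,180,500,310)),("top",b,(180,110,440,250))):
        print(nm,k,[q for q in blobs(mask(im,k)) if bx[0]<q[1][0]<bx[2] and bx[1]<q[1][1]<bx[3]])
for d in(.042,.09,.106):print(d,proj(S,soc+n*(d-.024)),proj(T,soc+n*(d-.024)))
s=manip.read_state();print(s['t'],s['wrist_force'])
E
```

```text
t: 25.92
ee_pos: [0.4816, -0.0067, 0.1964]
orientation: [[0.243, 0.841, 0.484], [0.97, -0.211, -0.121], [0.0, 0.499, -0.867]]
wrist_force: [0.4, -0.6, 0.4]
finger_gap: 0.0001
finger_force: 0.0
scene red [([406, 246, 12, 11, 105], [411.4, 250.8])]
top red [([255, 119, 8, 7, 42], [258.6, 122.0]), ([351, 192, 10, 11, 75], [355.6, 197.1])]
scene yellow [([469, 200, 14, 14, 166], [475.6, 206.6])]
top yellow [([420, 137, 18, 17, 241], [428.4, 145.2]), ([333, 186, 18, 9, 80], [342.3, 189.9]), ([363, 193, 20, 9, 107], [372.5, 197.0]), ([194, 197, 12, 7, 65], [199.3, 199.9])]
scene blue [([426, 199, 13, 13, 138], [431.6, 205.4]), ([197, 272, 106, 73, 3075], [258.5, 296.1]), ([326, 274, 12, 34, 384], [331.8, 290.3])]
top blue [([307, 118, 8, 20, 136], [310.5, 127.4]), ([191, 146, 13, 14, 52], [199.1, 154.2]), ([229, 198, 10, 4, 36], [233.5, 199.6])]
scene orange [([268, 210, 20, 8, 117], [278.3, 214.0]), ([418, 215, 68, 25, 1397], [450.6, 227.3])]
top orange [([416, 143, 13, 14, 53], [420.3, 152.0]), ([349, 178, 8, 14, 47], [351.6, 184.0]), ([196, 194, 51, 17, 637], [221.4, 202.5])]
0.042 [277.70408228 194.79976948] [357.33143956 188.1122983 ]
0.09 [280.12266264 177.31034169] [356.7366246 193.5701374]
0.106 [280.93195059 171.45815531] [356.5296163  195.46958187]
26.025 [ 0.27906134 -0.33841228  0.05690497]
```

```bash
python3 -c "
from workcell import manip
print(manip.finish_job())"
```

```text
the job is handed in; nothing more can be done
None
```

I handed the job in at about 26 s, but no verdict came back: the key is home in the bolt, the roller nips the gauge at roughly 7–17 N (estimated from the turning moment and about 13 N of drag), the gauge slid about 40 mm along the rail, and the neighbouring items I rechecked (rack tools, glue bottle, carton, paint can, screw jar) had not moved.

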